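Power up and reset the green board

ROBOT

A 7-joint arm with a two-finger parallel gripper is mounted at the origin on the work surface. World frame = base frame: x ahead of the robot, y to its left, z up, the work surface at z = 0. Lengths are in m, angles in rad, forces in N, time in s.
With the tool pointing down it reaches from about 0.4 to 0.75 m from the base axis. Payload 19.5 kg.
Tool frame: the origin (TCP) lies midway between the tips of the shut fingers; the grasp point (between the pads) lies 19 mm behind it; z points along the fingers, y is the line along which they close (so a half turn about z gives the same grasp; the last joint's range is limited). The gripper opens to 85 mm and grips with 20 to 120 N. Pads are 22 mm wide; open, the fingers measure 114 mm over their backs; the gripper's body (76 mm by 85 mm) begins 54 mm behind the grasp point. The pads swing forward as they close: fully open they stand 13 mm farther back than shut.
Start: joints at [-1.24, 0.707, -0.028, 1.485, 0.022, 0.951, -0.075], TCP at [0.209, 0.535, 0.231] pointing down, gripper open.
Joint ranges: [-2.71, 2.71], [-0.32, 2.16], [-1.57, 1.52], [0, 2.45], [-1.46, 4.6], [0, 2.02], [-2.83, 2.83]. Speed limits (rad/s): [1.89, 1.89, 2.57, 2.57, 3.01, 3.01, 3.01].

INTERFACE

Orientations are given as a unit quaternion [w, x, y, z].
In Python, from station import read_state, get_image, calibration, job_done, recognise, mark_of gives the robot as it stands.
- The arm moves only by the tool carry_out, never from a script. Its argument "motion" is one flat list of numbers, 7 for each row, row after row: the shift along the world's x, y, z in units of 0.4 m (1.0 is 0.4 m), then the turn, a rotation vector about the world's x, y, z in units of pi/2 rad (1.0 is pi/2 rad), then the opening, from 0 (shut) to 1 (fully open). In form: [dx, dy, dz, rx, ry, rz, gripper, dx, dy, dz, rx, ry, rz, gripper, ...]. A call has 1 to 12 rows; each row is the pose to reach, as a shift and turn from the pose commanded when the call began; what a row does not reach only later rows make up. A row lasts 1/12 s, in which the tool goes at most 41.7 mm and 7.16 degrees, less where a joint would pass 70% of its speed; a pose out of reach is approached as far as the arm can. A call with a number of a shift or a turn outside -1 to 1 is refused whole. A call with a gripper value outside its range is refused whole. The fingers move at their own pace and stop on an object; "squeeze" is the grip in N (left out, the last holds). Time passes only in rows, so rows that repeat a pose let the fingers close. It gives the time, the measured TCP pose, the force, the opening and the grip force at its end, in the units of the state.
- read_state(): the state, without advancing time (a new reading comes with each control period).
- get_image(name): name is "scene" or "side" or "wrist"; returns the picture (400x640x3 uint8, red, green, blue); there is no depth.
- calibration(name): a dict with "fx", "fy", "cx", "cy" (pixels), "R" (3x3) and "t" (3): a world point X has camera coordinates R X + t; the wrist camera has in their place "tool_from_camera" (4x4, takes a point from camera to tool coordinates, whose origin is the TCP and whose axes are the flange's). Camera axes: x right, y down, z forward; pixel columns grow to the right and rows downward; lengths in m; the calibration is good to about 2 mm. A picture is of the moment at which its call begins: read the wrist's pose just before it. calibration takes no time and is no camera call.
- job_done(): hands the job in; it is judged then, once.
Trained networks look in the newest picture that a camera, given by its name, has taken for a name from the list of things; names that differ only in an ending like _2 or _b are one class to them, and where a whole thing is asked for, a point or a joint stands for the part that bears it (a point fixed in the world has none). Each returns a list of dicts, best first, with "score" (0 to 1); they miss things now and then, are a little off and sometimes report something else, mostly with a low value. They report only what shows in the picture. A call takes as long as a camera call.
- recognise(name, camera): "point" ([x, y, z] in m, in world coordinates, good to about 4 mm: the middle of the surface that is visible of it).
- mark_of(name, camera): "point" ([x, y, z] in m, in world coordinates, good to about 4 mm: a listed point, or the origin of a listed thing).
The state is a dict: "time_s": time; "q": joint angles; "joint_velocities": joint speeds; "joint_torque": joint torques, N m; "tcp_pos": TCP position; "orientation": TCP orientation; "ft_force": force on the tool from outside, world axes, zero at the start; "torque": the same for the moment, N m; "gripper_width": opening from 0.0 (shut) to 1.0 (fully open); "gripper_force": force on a finger pad.
Only numpy, scipy, OpenCV 4.12 (cv2) and the standard library are available. Lean on these libraries where they do the work, as an engineer would, in place of code of your own. Each camera call takes 0.05 s, during which the arm holds its last target. There are 200 camera calls.

TASK

Switch on the bench supply by pushing its red-tipped toggle lever with the fingertips all the way over, away from the robot, and only then press the white button on the green circuit board gently, well down, and let it come up again. The black-tipped lever and the buttons on the blue and red boards must be left alone. Lift, tip or shove no board and disturb nothing else on the bench, and finish with the hand clear of everything.

Things in the scene. Friction and masses are not known exactly. Their poses are not given: they have to be found in the camera images.
- supply: white bench power supply, fixed, 170 (x) x 250 (y) x 65 mm high, with a display and two toggle levers on top. Origin: centre of its underside, z up
- lever_red_base: grey housing of the red-tipped lever, 70 (x) x 50 (y) x 25 mm, fixed on top of the supply. The two housings stand 120 mm apart along the supply's y, either one on either side. Origin: centre of its underside; x points away from the robot, in the swing's direction; z up. Pivot 22 mm above the origin, axis along y. Lever: steel rod, 10 mm diameter, 60 mm from pivot to ball centre
- lever_red_tip (a point): centre of the red ball (26 mm diameter) of the lever to push (its orientation turns with the lever)
- lever_red (a joint): rad. 0 = leaning 0.5 rad from upright to its housing's -x (towards the robot, off); 1.0 = leaning 0.5 rad to +x (away from the robot, on, at its stop). It stays where it is left (friction about 0.06 N m, 1 to 2 N at the ball). Starts between 0 and 0.12.
- lever_black_base: grey housing of the black-tipped lever, 70 (x) x 50 (y) x 25 mm, fixed on top of the supply. The two housings stand 120 mm apart along the supply's y, either one on either side. Origin: centre of its underside; x points away from the robot, in the swing's direction; z up. Pivot 22 mm above the origin, axis along y. Lever: steel rod, 10 mm diameter, 60 mm from pivot to ball centre
- lever_black_tip (a point): centre of the black ball (26 mm diameter) of the lever to leave alone
- lever_black (a joint): rad. 0 = leaning 0.5 rad from upright to its housing's -x (towards the robot, off); 1.0 = leaning 0.5 rad to +x (away from the robot, on, at its stop). It stays where it is left (friction about 0.06 N m, 1 to 2 N at the ball). Starts between 0 and 0.12.
- board_green: loose green circuit board, 100 (x) x 70 (y) mm, 0.16 kg, on four 8 mm brass feet on the black mat. Origin: board centre at the underside of its feet; z up. Board surface 11 mm above the origin. White push button at (-22, 0) mm; heat sink at (22, 6) mm and the other parts on the +x half reach 22 mm above the origin. The three boards differ only in colour
- btn_green_top (a point): centre of the top face of the white button cap of the green board (18 mm diameter; 33 mm above the board's origin when up, in a black round housing 34 mm across that is 23 mm high above the origin)
- btn_green (a joint): m. 0 = button up, 0.006 = fully down (4 N there, about 1.2 N to start; springs back up)
- board_blue: loose blue circuit board, 100 (x) x 70 (y) mm, 0.16 kg, on four 8 mm brass feet on the black mat. Origin: board centre at the underside of its feet; z up. Board surface 11 mm above the origin. White push button at (-22, 0) mm; heat sink at (22, 6) mm and the other parts on the +x half reach 22 mm above the origin. The three boards differ only in colour
- btn_blue_top (a point): centre of the top face of the white button cap of the blue board (18 mm diameter; 33 mm above the board's origin when up, in a black round housing 34 mm across that is 23 mm high above the origin)
- btn_blue (a joint): m. 0 = button up, 0.006 = fully down (4 N there, about 1.2 N to start; springs back up)
- board_red: loose red circuit board, 100 (x) x 70 (y) mm, 0.16 kg, on four 8 mm brass feet on the black mat. Origin: board centre at the underside of its feet; z up. Board surface 11 mm above the origin. White push button at (-22, 0) mm; heat sink at (22, 6) mm and the other parts on the +x half reach 22 mm above the origin. The three boards differ only in colour
- btn_red_top (a point): centre of the top face of the white button cap of the red board (18 mm diameter; 33 mm above the board's origin when up, in a black round housing 34 mm across that is 23 mm high above the origin)
- btn_red (a joint): m. 0 = button up, 0.006 = fully down (4 N there, about 1.2 N to start; springs back up)
- mat: thin black mat, fixed, 300 (x) x 420 (y) x 4 mm, under the three boards. Origin: centre of its underside
- bottle: loose white bottle, 44 mm diameter, 130 mm high. Origin: centre of its underside
- jar: loose small amber jar with black cap, 48 mm diameter, 35 mm high. Origin: centre of its underside
- meter: loose red multimeter lying on its back, 85 (x) x 160 (y) x 36 mm (45 mm at its dial). Origin: centre of its underside
- driver: loose screwdriver lying on the table, about 200 mm long along its x. Origin on the tool's underside
- cup: loose white cup, 72 mm diameter, 90 mm high. Origin: centre of its underside

How it is judged:
On the way, in this order (a step that is already met when the one before it is completed fails the run):
1. the red-tipped lever is pushed over to the far side (joint above 0.85 rad) (value of joint lever_red above 0.85 rad), for 0.1 s.
2. the green board's button is pressed at least 4 mm down (value of joint btn_green above 0.004 m), for 0.05 s.
At the end, for the whole second after the job is handed in: Red lever over on its far side (above 0.85 rad), black lever below 0.3 rad, all buttons up (under 1.5 mm), every board flat (0.08 rad) and within 15 mm of its start, the green one at rest; bottle, jar, multimeter, screwdriver and cup within 20 mm of their starts (value of joint lever_red above 0.85 rad and value of joint lever_black below 0.3 rad and value of joint each of btn_green, btn_blue, btn_red below 0.0015 m and distance of each of board_green, board_blue, board_red from where it was at the start of the episode below 0.015 m and angle between each of board_green, board_blue, board_red's own z axis and vertical below 0.08 rad and linear speed of board_green below 0.02 m/s and distance of each of bottle, jar, meter, driver, cup from where it was at the start of the episode below 0.02 m); the robot touches nothing.
It fails at once if the green board's button is pressed (over 2.5 mm) while the red-tipped lever is not yet over (below 0.7 rad) (value of joint btn_green above 0.0025 m and value of joint lever_red below 0.7 rad).
It fails at once if the blue or the red board's button is pressed (over 2 mm) or the black-tipped lever is moved (above 0.3 rad) (value of joint any of btn_blue, btn_red above 0.002 m or value of joint lever_black above 0.3 rad).
It fails at once if a board is lifted (more than 8 mm), tipped (more than 0.15 rad) or shoved (more than 15 mm) (height (world z) of any of board_green, board_blue, board_red above 0.012 m or angle between any of board_green, board_blue, board_red's own z axis and vertical above 0.15 rad or distance of any of board_green, board_blue, board_red from where it was at the start of the episode above 0.015 m).
It fails at once if the green board or its button is pressed harder than 35 N (contact force between the fingers and board_green above 35 N).
It fails at once if the bottle, jar, multimeter, screwdriver or cup is moved more than 20 mm (distance of any of bottle, jar, meter, driver, cup from where it was at the start of the episode above 0.02 m).
It also fails if it takes over 48 s, if anything falls off the work surface, if the arm or the gripper's body presses on something with over 40 N, if the wrist force passes 120 N, or if a joint passes its speed limit or range.

## Working session

There is one attempt and no reset: what is moved stays moved. The work goes in short steps, Python scripts to look and compute and a tool call to move; the robot and the scene stay as the last step left them, time stands still between calls to the robot, and variables do not carry over. Pictures are saved under pics/ and viewed, at most 10 in all, crops included, and the job is handed in when it is done.

Besides the shell and the picture viewer there is one more tool, called after "Request:" as a command line: name --argument value ..., lists and objects as JSON in quotes. carry_out: Moves the arm, as the interface text tells. Its arguments: {"type":"object","properties":{"motion":{"type":"array","items":{"type":"number"}},"squeeze":{"type":"number"}},"required":["motion"]}

```bash
mkdir -p pics; python3 - <<'E'
from station import *
import cv2,numpy as np
s=read_state();print(s['time_s'],s['tcp_pos'],s['orientation'],s['gripper_width'])
for c in ['scene','side']:
    im=get_image(c);cv2.imwrite(f'pics/{c}0.png',im[:,:,::-1])
    for n in ['lever_red_tip','lever_black_tip','btn_green_top','btn_blue_top','btn_red_top','board_green','lever_red_base','lever_black_base','supply','bottle','jar','meter','driver','cup']:
        print(c,n,[(np.round(d['point'],3).tolist(),round(d['score'],2)) for d in mark_of(n,c)[:2]])
print(read_state()['time_s'])
E
```

```text
0.0 [0.20931667 0.53525674 0.23084192] [-8.85143904e-05  1.85321524e-01  9.82677785e-01 -5.44184090e-04] 0.9989893276793381
scene lever_red_tip []
scene lever_black_tip [([0.557, -0.368, 0.141], 0.55)]
scene btn_green_top [([0.497, 0.269, 0.034], 0.35)]
scene btn_blue_top [([0.511, 0.012, 0.04], 0.41)]
scene btn_red_top [([0.598, 0.139, 0.036], 0.39)]
scene board_green [([0.513, 0.276, 0.004], 0.77)]
scene lever_red_base [([0.394, -0.127, 0.001], 0.18)]
scene lever_black_base [([0.58, -0.369, 0.068], 0.85)]
scene supply [([0.612, -0.307, -0.004], 0.78)]
scene bottle [([0.792, 0.138, -0.0], 0.9)]
scene jar [([0.395, -0.125, 0.0], 0.74)]
scene meter [([0.638, 0.481, -0.004], 0.63)]
scene driver [([0.792, -0.066, 0.002], 0.87), ([0.637, 0.482, -0.006], 0.44)]
scene cup [([0.486, 0.419, -0.002], 0.59)]
side lever_red_tip [([0.556, -0.25, 0.139], 0.39)]
side lever_black_tip [([0.552, -0.367, 0.141], 0.57), ([0.793, -0.064, 0.004], 0.36)]
side btn_green_top [([0.496, 0.269, 0.033], 0.42)]
side btn_blue_top [([0.508, 0.012, 0.033], 0.57), ([0.389, -0.124, -0.002], 0.55)]
side btn_red_top [([0.6, 0.138, 0.037], 0.54)]
side board_green [([0.518, 0.276, 0.0], 0.78)]
side lever_red_base [([0.581, -0.248, 0.063], 0.63), ([0.638, 0.487, -0.0], 0.49)]
side lever_black_base [([0.581, -0.37, 0.064], 0.63), ([0.618, 0.143, 0.005], 0.31)]
side supply [([0.616, -0.307, -0.003], 0.59)]
side bottle [([0.79, 0.135, 0.0], 0.78), ([0.519, 0.275, 0.002], 0.56)]
side jar [([0.391, -0.123, -0.002], 0.61), ([0.497, 0.273, 0.034], 0.58)]
side meter [([0.637, 0.484, -0.003], 0.64), ([0.79, 0.138, 0.001], 0.25)]
side driver [([0.791, -0.065, 0.0], 0.64)]
side cup [([0.487, 0.421, -0.002], 0.92)]
1.5
```

View pics/scene0.png

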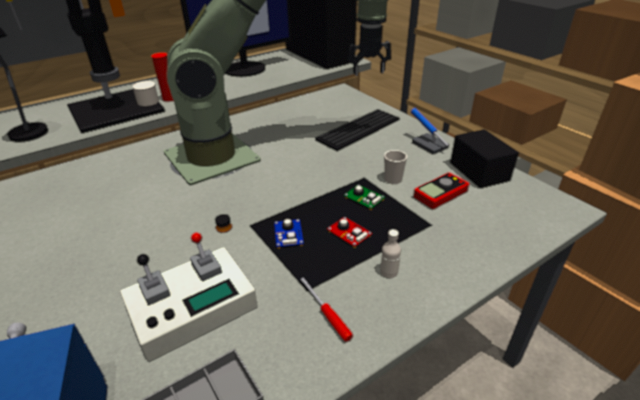

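View pics/side0.png

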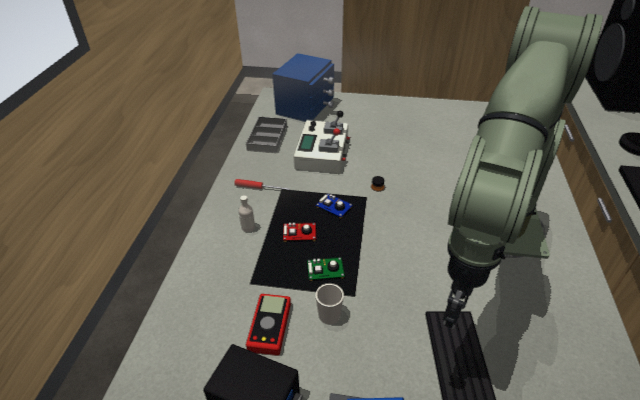

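The scene view shows the red-tipped lever at (197,238), the side nearer the boards, with the black one at (144,260). The green board's button is at (363,189). In the side view they are at (337,130), (340,113) and (333,265). These agree with what the networks report, so I'll move now with the fingers shut.

Request:
carry_out --motion '[0.65,-0.84,0.05,0,0,0.238,0,0.65,-0.84,0.05,0,0,0.238,0,0.65,-0.84,0.05,0,0,0.238,0,0.65,-0.84,0.05,0,0,0.238,0,0.65,-0.84,0.05,0,0,0.238,0,0.65,-0.84,0.05,0,0,0.238,0,0.65,-0.84,0.05,0,0,0.238,0,0.65,-0.84,0.05,0,0,0.238,0,0.65,-0.84,0.05,0,0,0.238,0,0.65,-0.84,0.05,0,0,0.238,0,0.65,-0.84,0.05,0,0,0.238,0,0.65,-0.84,0.05,0,0,0.238,0]' --squeeze 20

```text
time_s: 2.5
tcp_pos: [0.4712, 0.1964, 0.2512]
orientation: [0.0, 0.002, 1.0, -0.001]
ft_force: [-1.1, 0.7, -0.2]
gripper_width: 0.001
gripper_force: 0.0
```

Request:
carry_out --motion '[0.05,-1,0,0,0,0,0,0.05,-1,0,0,0,0,0,0.05,-1,0,0,0,0,0,0.05,-1,0,0,0,0,0,0.05,-1,0,0,0,0,0,0.05,-1,0,0,0,0,0,0.05,-1,0,0,0,0,0,0.05,-1,0,0,0,0,0,0.05,-1,0,0,0,0,0,0.05,-1,0,0,0,0,0,0.05,-1,0,0,0,0,0,0.05,-1,0,0,0,0,0]'

```text
time_s: 3.5
tcp_pos: [0.4894, -0.2006, 0.251]
orientation: [-0.0, 0.0, 1.0, 0.0]
ft_force: [0.4, 1.5, -0.7]
gripper_width: -0.002
gripper_force: 0.0
```

```bash
python3 - <<'E'
from station import *
import cv2,numpy as np
s=read_state();print(s['time_s'],s['tcp_pos'],s['orientation'],s['q'])
for c in ['wrist','side','scene']:
    im=get_image(c)
    if c=='wrist':cv2.imwrite(f'pics/{c}1.png',im[:,:,::-1])
    for n in ['lever_red_tip','lever_black_tip','lever_red_base','lever_black_base']:
        print(c,n,[(np.round(d['point'],3).tolist(),round(d['score'],2)) for d in mark_of(n,c)[:2]])
E
```

```text
3.5 [ 0.48937889 -0.20062166  0.25102735] [-8.05570850e-05  8.26095329e-05  9.99999975e-01  1.91912548e-04] [ 0.46760328  0.61946309 -0.25355433  1.61768823  0.18255513  0.92803431
  1.72005544]
wrist lever_red_tip [([0.555, -0.245, 0.141], 0.86), ([0.582, -0.246, 0.066], 0.36)]
wrist lever_black_tip [([0.553, -0.368, 0.144], 0.86), ([0.584, -0.37, 0.062], 0.4)]
wrist lever_red_base [([0.579, -0.246, 0.067], 0.76)]
wrist lever_black_base [([0.58, -0.367, 0.059], 0.55)]
side lever_red_tip [([0.556, -0.249, 0.141], 0.43), ([0.55, -0.367, 0.139], 0.25)]
side lever_black_tip [([0.515, 0.275, -0.004], 0.49), ([0.554, -0.368, 0.136], 0.47)]
side lever_red_base [([0.581, -0.247, 0.064], 0.82)]
side lever_black_base [([0.597, 0.14, 0.037], 0.67), ([0.581, -0.37, 0.065], 0.5)]
scene lever_red_tip [([0.549, -0.246, 0.141], 0.51)]
scene lever_black_tip [([0.557, -0.366, 0.141], 0.45), ([0.578, -0.368, 0.065], 0.25)]
scene lever_red_base [([0.578, -0.244, 0.064], 0.6)]
scene lever_black_base [([0.581, -0.37, 0.066], 0.86)]
```

View pics/wrist1.png

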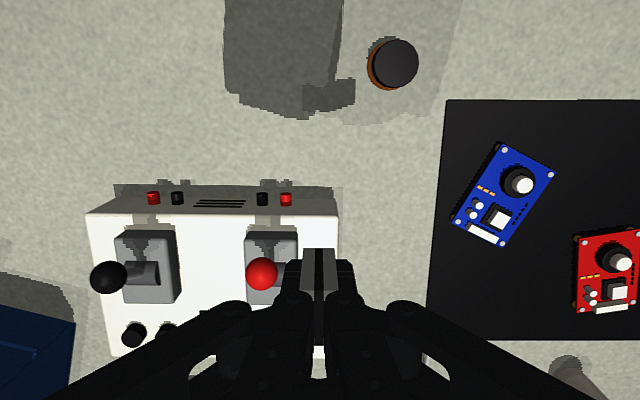

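The wrist view shows the red ball at (262,273) and the black one at (109,277). The red tip sits at about (0.554, -0.247, 0.141). I'll come down in front of it.

Request:
carry_out --motion '[0.01,-0.115,0,0,0,0,0,0.02,-0.115,-0.05,0,0,0,0,0.02,-0.115,-0.13,0,0,0,0,0.02,-0.115,-0.2,0,0,0,0,0.02,-0.115,-0.26,0,0,0,0,0.02,-0.115,-0.3,0,0,0,0,0.02,-0.115,-0.315,0,0,0,0,0.02,-0.115,-0.315,0,0,0,0]'

```text
time_s: 4.92
tcp_pos: [0.4971, -0.2463, 0.1244]
orientation: [-0.001, -0.001, 1.0, 0.0]
ft_force: [0.1, -0.7, -0.8]
gripper_width: 0.003
gripper_force: 0.0
```

Request:
carry_out --motion '[0.03,0,0,0,0,0,0,0.05,0,0,0,0,0,0,0.07,0,0,0,0,0,0,0.09,0,0,0,0,0,0,0.11,0,0,0,0,0,0,0.13,0,0,0,0,0,0,0.15,0,0,0,0,0,0,0.17,0,0,0,0,0,0,0.185,0,0,0,0,0,0,0.2,0,0,0,0,0,0,0.21,0,0,0,0,0,0,0.21,0,0,0,0,0,0]'

```text
time_s: 5.92
tcp_pos: [0.5821, -0.2464, 0.1255]
orientation: [0.0, -0.001, 1.0, -0.0]
ft_force: [-0.2, -0.0, 0.5]
gripper_width: 0.001
gripper_force: 0.0
```

```bash
python3 - <<'E'
from station import *
import cv2,numpy as np
s=read_state();print(s['time_s'],s['tcp_pos'],s['ft_force'])
for c in ['side','scene']:
    im=get_image(c)
    if c=='side':cv2.imwrite(f'pics/{c}2.png',cv2.resize(im[80:200,260:400,::-1],None,fx=4,fy=4))
    for n in ['lever_red_tip','lever_black_tip']:
        print(c,n,[(np.round(d['point'],3).tolist(),round(d['score'],2)) for d in mark_of(n,c)[:2]])
E
```

```text
5.9167 [ 0.58206892 -0.24636832  0.12549501] [-0.24971265 -0.04484983  0.50066834]
side lever_red_tip [([0.608, -0.249, 0.142], 0.57)]
side lever_black_tip [([0.57, 0.141, -0.003], 0.67), ([0.554, -0.371, 0.141], 0.39)]
scene lever_red_tip [([0.603, -0.247, 0.143], 0.63)]
scene lever_black_tip [([0.556, -0.372, 0.139], 0.67)]
```

View pics/side2.png

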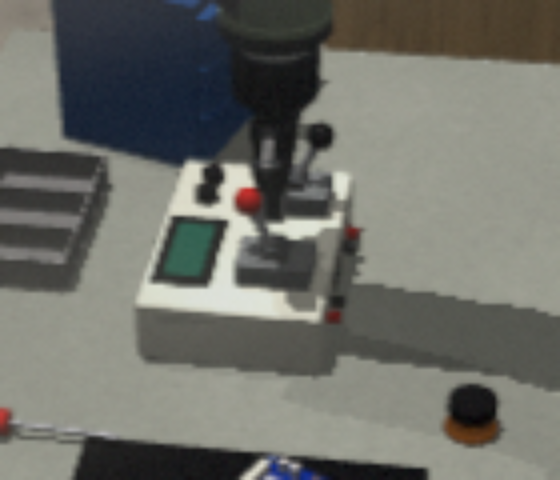

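The lever has gone over: the red ball is at crop (248,200), on the far side. I'll edge on until I feel the stop.

Request:
carry_out --motion '[0.005,0,0,0,0,0,0,0.01,0,0,0,0,0,0,0.01,0,0,0,0,0,0,0.015,0,0,0,0,0,0,0.015,0,0,0,0,0,0]'

```text
time_s: 6.63
tcp_pos: [0.5863, -0.2465, 0.125]
orientation: [-0.002, -0.0, 1.0, 0.0]
ft_force: [-9.1, 1.6, 4.0]
gripper_width: 0.001
gripper_force: 4.6
```

There's 9 N against it, so it is at the stop. I'll retreat and lift.

Request:
carry_out --motion '[-0.04,0,0,0,0,0,0,-0.1,0,0,0,0,0,0,-0.16,0,0,0,0,0,0,-0.18,0,0.08,0,0,0,0,-0.19,0.02,0.16,0,0,0,0,-0.2,0.05,0.24,0,0,0,0,-0.2,0.1,0.3,0,0,0,0,-0.2,0.2,0.32,0,0,0,0,-0.2,0.3,0.32,0,0,0,0,-0.2,0.4,0.32,0,0,0,0,-0.2,0.5,0.32,0,0,0,0,-0.2,0.6,0.32,0,0,0,0]'

```text
time_s: 7.63
tcp_pos: [0.5073, -0.0046, 0.2536]
orientation: [0.0, -0.0, 1.0, -0.0]
ft_force: [1.8, 0.2, 0.0]
gripper_width: -0.001
gripper_force: 0.0
```

Request:
carry_out --motion '[-0.02,0.1,0,0,0,0,0,-0.02,0.2,0,0,0,0,0,-0.02,0.3,0,0,0,0,0,-0.02,0.4,0,0,0,0,0,-0.02,0.48,0,0,0,0,0,-0.02,0.54,0,0,0,0,0,-0.02,0.56,0,0,0,0,0,-0.02,0.56,0,0,0,0,0]'

```text
time_s: 8.3
tcp_pos: [0.499, 0.2195, 0.2531]
orientation: [-0.0, -0.002, 1.0, 0.0]
ft_force: [-0.0, -0.6, 0.5]
gripper_width: -0.002
gripper_force: 0.0
```

```bash
python3 - <<'E'
from station import *
import cv2,numpy as np
from scipy.spatial.transform import Rotation as Ro
s=read_state();print(s['time_s'],s['tcp_pos'],s['orientation'])
for c in ['wrist','side','scene']:
    im=get_image(c)
    if c=='wrist':cv2.imwrite(f'pics/{c}3.png',im[:,:,::-1])
    for n in ['btn_green_top','board_green','lever_red_tip','lever_black_tip']:
        print(c,n,[(np.round(d['point'],4).tolist(),round(d['score'],2)) for d in mark_of(n,c)[:2]])
k=calibration('wrist');T=np.array(k['tool_from_camera']);q=s['orientation'];R=Ro.from_quat([*q[1:],q[0]]).as_matrix()
p=np.array([.497,.27,.037]);c=T[:3,:3].T@(R.T@(p-s['tcp_pos'])-T[:3,3])
print(k['fx']*c[0]/c[2]+k['cx'],k['fy']*c[1]/c[2]+k['cy'],k['fx'],c[2])
E
```

```text
8.3 [0.49904241 0.21952468 0.25314465] [-3.79459795e-05 -1.98975078e-03  9.99997957e-01  3.54869912e-04]
wrist btn_green_top [([0.4968, 0.2726, 0.0393], 0.62)]
wrist board_green [([0.5149, 0.2759, 0.0019], 0.78)]
wrist lever_red_tip []
wrist lever_black_tip []
side btn_green_top [([0.4967, 0.2706, 0.0326], 0.49)]
side board_green [([0.5181, 0.2747, 0.0011], 0.77)]
side lever_red_tip []
side lever_black_tip []
scene btn_green_top [([0.4958, 0.267, 0.0365], 0.41)]
scene board_green [([0.5122, 0.2797, 0.0025], 0.95)]
scene lever_red_tip [([0.6093, -0.2475, 0.1436], 0.68), ([0.5568, -0.3678, 0.1382], 0.5)]
scene lever_black_tip [([0.5558, -0.3709, 0.1404], 0.59), ([0.7934, -0.066, -0.004], 0.49)]
366.3194669531952 164.77799787123226 358.05284124537263 0.364853142082639
```

View pics/wrist3.png

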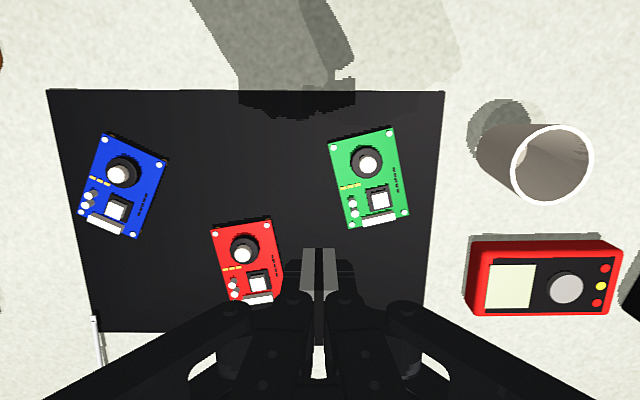

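The wrist view shows the green board's white cap at (367,165). My projection of (0.497, 0.270, 0.037) lands at (366,165), so the position holds. The red lever is still over, with its tip at x = 0.609. Next I'll move over the button and descend.

Request:
carry_out --motion '[-0.005,0.08,0,0,0,0,0,-0.005,0.127,-0.06,0,0,0,0,-0.005,0.127,-0.15,0,0,0,0,-0.005,0.127,-0.24,0,0,0,0,-0.005,0.127,-0.32,0,0,0,0,-0.005,0.127,-0.4,0,0,0,0,-0.005,0.127,-0.45,0,0,0,0,-0.005,0.127,-0.48,0,0,0,0,-0.005,0.127,-0.5,0,0,0,0,-0.005,0.127,-0.51,0,0,0,0,-0.005,0.127,-0.51,0,0,0,0,-0.005,0.127,-0.51,0,0,0,0]'

```text
time_s: 10.05
tcp_pos: [0.4977, 0.2684, 0.0499]
orientation: [0.0, -0.001, 1.0, 0.0]
ft_force: [0.4, -0.2, 0.0]
gripper_width: 0.004
gripper_force: 0.0
```

Request:
carry_out --motion '[0,0.004,-0.01,0,0,0,0,0,0.004,-0.02,0,0,0,0,0,0.004,-0.028,0,0,0,0,0,0.004,-0.034,0,0,0,0,0,0.004,-0.037,0,0,0,0,0,0.004,-0.037,0,0,0,0,0,0.004,-0.037,0,0,0,0]'

```text
time_s: 10.63
tcp_pos: [0.4974, 0.27, 0.0346]
orientation: [0.0, -0.001, 1.0, 0.0]
ft_force: [-0.6, 1.1, 2.4]
gripper_width: 0.002
gripper_force: 1.1
```

```bash
python3 - <<'E'
from station import *
import cv2,numpy as np
for i in range(4):
    get_image('side');s=read_state();print(s['tcp_pos'].round(4),np.round(s['ft_force'],2))
E
```

```text
[0.4975 0.27   0.0346] [-0.3   0.32  2.89]
[0.4975 0.2699 0.0346] [-0.72  0.93  1.99]
[0.4975 0.27   0.0346] [-0.43  0.9   3.28]
[0.4974 0.2699 0.0346] [-0.16  0.39  1.28]
```

The force is about 2.4 N, which means roughly 2.4 mm down and agrees with z. I'll go 3 mm further.

Request:
carry_out --motion '[0,0,-0.003,0,0,0,0,0,0,-0.006,0,0,0,0,0,0,-0.0075,0,0,0,0,0,0,-0.0075,0,0,0,0,0,0,-0.0075,0,0,0,0]'

```text
time_s: 11.25
tcp_pos: [0.4974, 0.27, 0.0315]
orientation: [0.0, -0.001, 1.0, -0.0]
ft_force: [-0.2, 1.6, 4.2]
gripper_width: -0.002
gripper_force: 1.8
```

```bash
python3 - <<'E'
from station import *
import numpy as np
F=[]
for i in range(5):
    get_image('side');s=read_state();F.append(s['ft_force'])
print(s['tcp_pos'].round(4),np.mean(F,0))
E
```

```text
[0.4974 0.27   0.0315] [-0.27919557  1.35206359  3.6417656 ]
```

Force and height both put the button about 5.3 mm down. I'll press 1 mm more to feel the bottom, then lift clear.

Request:
carry_out --motion '[0,0,-0.0025,0,0,0,0,0,0,-0.0025,0,0,0,0,0,0,-0.0025,0,0,0,0]'

```text
time_s: 11.75
tcp_pos: [0.4975, 0.27, 0.0309]
orientation: [0.0, -0.001, 1.0, 0.0]
ft_force: [-1.7, -0.5, 12.4]
gripper_width: -0.0
gripper_force: 6.3
```

Request:
carry_out --motion '[0,0,0.01,0,0,0,0,0,0,0.03,0,0,0,0,0,0,0.07,0,0,0,0,0,0,0.14,0,0,0,0,0,0,0.22,0,0,0,0,0,0,0.3,0,0,0,0,0,-0.05,0.38,0,0,0,0,0,-0.1,0.46,0,0,0,0,0,-0.12,0.5,0,0,0,0,0,-0.12,0.53,0,0,0,0,0,-0.12,0.55,0,0,0,0,0,-0.12,0.55,0,0,0,0]'

```text
time_s: 12.75
tcp_pos: [0.4976, 0.222, 0.2518]
orientation: [0.001, -0.0, 1.0, 0.0]
ft_force: [0.4, -0.5, -0.2]
gripper_width: -0.001
gripper_force: 0.0
```

```bash
python3 - <<'E'
from station import *
import cv2,numpy as np
s=read_state();print(s['time_s'],s['tcp_pos'],s['ft_force'])
for c in ['wrist','side','scene']:
    im=get_image(c)
    if c=='wrist':cv2.imwrite(f'pics/{c}4.png',im[:,:,::-1])
    for n in ['btn_green_top','board_green','lever_red_tip','lever_black_tip']:
        print(c,n,[(np.round(d['point'],4).tolist(),round(d['score'],2)) for d in mark_of(n,c)[:2]])
E
```

```text
12.75 [0.49762572 0.22204633 0.25182869] [ 0.40429562 -0.49151231 -0.1908299 ]
wrist btn_green_top [([0.4973, 0.2754, 0.0393], 0.65)]
wrist board_green [([0.5158, 0.2738, -0.0004], 0.84)]
wrist lever_red_tip []
wrist lever_black_tip [([0.5737, 0.1425, 0.006], 0.27)]
side btn_green_top [([0.4967, 0.2732, 0.034], 0.57), ([0.617, 0.1377, 0.0024], 0.27)]
side board_green [([0.5163, 0.2715, 0.0008], 0.56)]
side lever_red_tip [([0.79, 0.1369, 0.0007], 0.58)]
side lever_black_tip []
scene btn_green_top [([0.4951, 0.2683, 0.0371], 0.58), ([0.5798, -0.2427, 0.0621], 0.18)]
scene board_green [([0.4961, 0.2687, 0.0379], 0.69), ([0.5122, 0.2782, -0.0], 0.66)]
scene lever_red_tip [([0.6078, -0.247, 0.1429], 0.67), ([0.5794, -0.2431, 0.0629], 0.65)]
scene lever_black_tip [([0.5541, -0.3685, 0.1405], 0.78)]
```

View pics/wrist4.png

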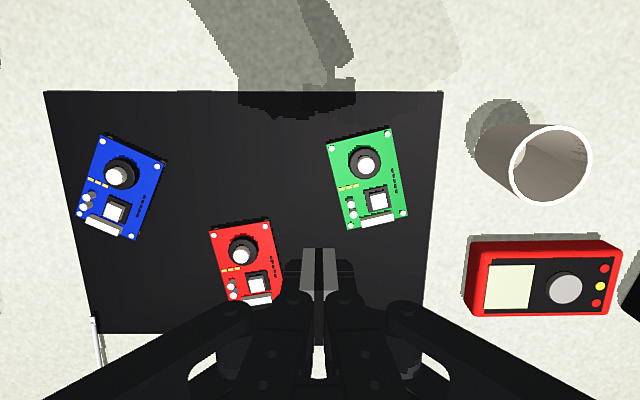

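The button bottomed at 12 N and is up again, with its cap at (365,166). The board hasn't moved, the red lever is over and the hand is clear.

```bash
python3 -c "
from station import job_done
print(job_done())"
```

```text
the job is handed in; nothing more can be done
None
```

The job is handed in: the red-tipped lever was pushed over to its stop, then the green board's button was pressed to the bottom (about 12 N) and came back up; the last pictures show the black lever and boards unmoved and the hand clear, but the station gave no verdict.

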